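Slide a damaged phone through the flap of the quarantine box

ROBOT

A 6-joint arm with a two-finger parallel gripper is mounted at the origin on the work surface. World frame = base frame: x ahead of the robot, y to its left, z up, the work surface at z = 0. Lengths are in m, angles in degrees, forces in N, time in s.
With the tool pointing down it reaches from about 0.325 to 0.775 m from the base axis. Payload 5.5 kg.
Tool frame: the origin (TCP) lies at the centre of the arm's flange, where the gripper is bolted on; the fingertips stand 182 mm ahead of it and the grasp point (between the pads) lies 163 mm ahead of it; z points along the fingers, y is the line along which they close (so a half turn about z gives the same grasp; the last joint's range is limited). The gripper opens to 88 mm and grips with 3 to 60 N. Pads are 20 mm wide; open, the fingers measure 115 mm over their backs; the gripper's body (75 mm by 178 mm) begins 61 mm behind the grasp point.
Start: joints at [-71.717, 5.22, 70.514, -0, 104.267, -3.249], TCP at [0.22, -0.558, 0.405] pointing down, gripper open.
Joint ranges: [-164.24, 164.24], [-49.07, 125.15], [9.68, 141.18], [-86.29, 266.29], [3.28, 154.24], [-151.56, 151.56]. Speed limits (degrees/s): [147.25, 147.25, 172.46, 180, 180, 180].

INTERFACE

Orientations are given as [roll, pitch, yaw] about the fixed x, y, z axes, in that order (R = Rz(yaw) Ry(pitch) Rx(roll)).
In Python, from station import r gives the robot as it stands. The module is installed in compiled form; this text tells all that it offers. Calls block until the motion is done:
- r.reach(position, orientation): joint-space move of the TCP to a pose.
- r.servo_line(position, rotation=None, speed=0.15): straight line of the TCP; rotation=None keeps the orientation; speed is the mean speed in m/s.
- r.move_joints(angles): joint-space move.
- r.let_go() and r.grab(squeeze=None): open the fingers fully, or close them until they stop; squeeze is the grip in N (None keeps the last).
- r.wait(seconds).
- r.inverse_kinematics(position, orientation): joint angles nearest the present ones, or None.
- r.sense(): the state.
- r.snapshot(name): name is "scene" or "side" or "wrist"; returns a dict with "frame" (420x560x3 uint8, red, green, blue), "fx", "fy", "cx", "cy" (pixels), "dist_coeffs" ([k1, k2, p1, p2, k3] as OpenCV has them; the pictures are not rectified), "R" (3x3) and "t" (3): a world point X has camera coordinates R X + t. Camera axes: x right, y down, z forward; pixel columns grow to the right and rows downward; lengths in m; the calibration is good to about 2 mm. A picture is of the moment at which its call begins. There is no depth.
A pose or a line that the arm cannot do raises r.IKError and nothing moves.
- r.hand_in(): hands the job in; it is judged then, once.
The state is a dict: "clock": time; "joints": joint angles; "joint_vel": joint speeds; "joint_torque": joint torques, N m; "tcp_pos": TCP position; "orientation": TCP orientation; "contact_force": force on the tool from outside, world axes, zero at the start; "torque": the same for the moment, N m; "opening": finger opening in m; "gripper_force": force on a finger pad.
Only numpy, scipy, OpenCV 4.12 (cv2) and the standard library are available. Lean on these libraries where they do the work, as an engineer would, in place of code of your own. Each camera call takes 0.05 s, during which the arm holds its last target. There are 200 camera calls.

TASK

A phone with a cracked screen and a damaged battery lies on the loading ledge of the steel quarantine box. With the fingertips, gently push it along the ledge and in under the self-closing flap until the whole phone is well inside the box, clear of the flap, then draw the fingers back out so that the flap swings fully shut behind it. Do not pick the phone up or squeeze it, and leave everything else on the bench and on the ledge as it is.

Things in the scene. Friction and masses are not known exactly. Their poses are not given: they have to be found in the camera images.
- quarantine_box: fixed grey sheet-steel box with a loading ledge in front; origin on the bench under the middle of the flap opening; its x axis is the way in (along the ledge, through the flap), y across, z up. Behind the front wall (x = 0) the box is 153 mm deep, 260 mm wide, roof 256 mm above the bench
- ledge_end (a point): middle of the ledge's outer edge, on its top. The ledge is a level bright metal plate 60 mm above the bench, x (box axes) from -230 to 0 mm, 300 mm wide. Side lips stand 14 mm above it: at y = +-147 mm up to x = -130, then closing in like a funnel to +-110 mm at x = -30 and straight on to the opening
- sill (a point): point on the top of the ledge plate, 60 mm above the bench, at the middle of the flap opening; axes as quarantine_box, fixed to it. The opening is 220 mm wide (y +-110) and 160 mm tall; the front wall goes on to 190 mm above the ledge. Fingers that point forward and down, tilted some 35 to 45 degrees, can follow the phone 3 cm past the front wall
- bed_edge (a point): edge inside the box, 15 mm past the front wall: up to here the floor is level with the ledge, from here on it is a bed 6 mm lower, level, smooth, 135 mm long to the back wall. The phone drops into it, out of the flap's way, once its rear edge is pushed past this edge; until then the flap rests on it, ajar
- flap (a joint): bare steel flap, 214 mm wide, 150 mm tall, 0.3 kg, hung from a level hinge 160 mm above the ledge; 0 = shut (its weight holds it), grows as it swings inwards and up, stop at 1.25 rad; inwards only, no spring or catch, falls shut by itself in about half a second. The pushed phone lifts it to about 0.2 rad with little force, and it then rests on the phone
- flap_edge (a point): middle of the flap's rounded lower edge; shut, it hangs 10 mm above the ledge and 8 mm inside the front wall
- phone_mid (a point): centre of the damaged phone, 7 mm above the ledge it lies on: black hard-shell case, cracked screen up, 144 mm long (its y axis), 74 mm wide (its x axis), 14 mm thick (z), about 0.2 kg, slides easily (friction about 0.3). It lies broadside to the flap: its x axis points along the way in, to within 0.25 rad at the start
- glue_bottle: white glue bottle standing on the bench beside the ledge, 28 mm across and 105 mm tall; origin under its foot
- screw_tray: aluminium screw tray 90 x 70 x 22 mm on the bench; origin under its middle
- frame_stack: stack of phone frames 146 x 71 mm, 56 mm high, on the bench beside the box; origin under its middle
- screwdriver: screwdriver 150 mm long lying on the bench near the ledge's outer end
- tweezers: steel tweezers 120 mm long lying on the roof of the box
- suction_cup: rubber suction cup, 30 mm across its foot, 31 mm tall, standing ON the ledge beside the damaged phone; origin under its foot
- good_phone: white phone 147 x 71 x 8 mm lying flat on the bench beyond the ledge's outer end (not on the ledge); origin under its middle
There are look-alikes about, which are no part of the job. What is shaped like the part that bears phone_mid but green or orange is not meant.

How it is judged (in metres and radians):
On the way, in this order (a step that is already met when the one before it is completed fails the run):
1. the phone's front end is under the flap and has raised it (x of phone_mid in the frame of sill above -0.03 m and value of joint flap above 0.1 rad), for 0.05 s.
2. the whole phone is past the flap and lies down in the bed (x of phone_mid in the frame of sill above 0.045 m and z of phone_mid in the frame of sill below 0.003 m), for 0.1 s.
At the end, for the whole second after the job is handed in: the phone lies in the bed inside the box (its centre more than 45 mm past the front wall and less than 3 mm above the ledge's level), at rest, and the flap hangs shut within 0.05 rad (all of step 2 and value of joint flap below 0.05 rad and linear speed of phone below 0.02 m/s); the robot touches nothing.
It fails at once if the phone was lifted (its centre more than 30 mm above the ledge) (z of phone_mid in the frame of sill above 0.03 m).
It fails at once if the phone was squeezed or pushed hard (more than 25 N between the fingers and the phone) (contact force between the fingers and phone above 25 N).
It fails at once if a bystander was disturbed (moved more than 20 mm) (distance of any of glue_bottle, screw_tray, frame_stack, screwdriver, tweezers, suction_cup, good_phone from where it was at the start of the episode above 0.02 m).
It also fails if it takes over 45 s, if anything falls off the work surface, if the arm or the gripper's body presses on something with over 40 N, if the wrist force passes 120 N, or if a joint passes its speed limit or range.

## Working session

There is one attempt and no reset: what is moved stays moved. The work goes in short steps, each a Python script; the robot and the scene stay as the last script left them, time stands still between calls to the robot, and variables do not carry over. Pictures are saved under pics/ and viewed, at most 10 in all, crops included, and the job is handed in when it is done.

```bash
mkdir -p pics; python3 - <<'E'
from station import r
import cv2
for n in ("scene","side"):
    s=r.snapshot(n); cv2.imwrite(f"pics/{n}0.png",cv2.resize(s["frame"][:,:,::-1],(800,600)))
    print(n,s["fx"],s["R"],s["t"],s["dist_coeffs"])
print(r.sense())
E
```

```text
scene 509.9035929520667 [[-0.23512453  0.97194897  0.00562687]
 [ 0.78633067  0.193618   -0.58668232]
 [-0.57131473 -0.13351883 -0.80979763]] [ 0.12402021 -0.28026746  1.59583735] [0.006716 0.       0.       0.       0.      ]
side 501.0923242974935 [[ 0.24792841  0.9687775   0.00128733]
 [ 0.90464226 -0.23103913 -0.35811075]
 [-0.34663221  0.08995041 -0.93367823]] [-0.11764068 -0.39351765  1.42486345] [-0.14375599  0.          0.          0.          0.        ]
{'clock': 0.1, 'joints': array([-7.17171693e+01,  5.25960269e+00,  7.05731936e+01,  1.34760439e-04,
        1.04268251e+02, -3.24865569e+00]), 'joint_vel': array([-0.03980685, -0.04603275, -0.10054073,  0.04455339,  0.02001439,
       -0.00875744]), 'joint_torque': array([ 3.14566998e-03, -4.47857845e+01, -4.07570994e+01,  7.01276399e-02,
        2.84329365e-02, -9.97786037e-05]), 'tcp_pos': array([ 0.22022351, -0.55818206,  0.40362885]), 'orientation': array([-1.79899122e+02, -5.85674663e-03,  2.15315143e+01]), 'contact_force': array([-0.36317921, -0.07003618, -0.41764272]), 'torque': array([-0.01659805, -0.02813139,  0.04353718]), 'gripper_force': 0.0, 'opening': 0.08776666477679225}
```

View pics/scene0.png

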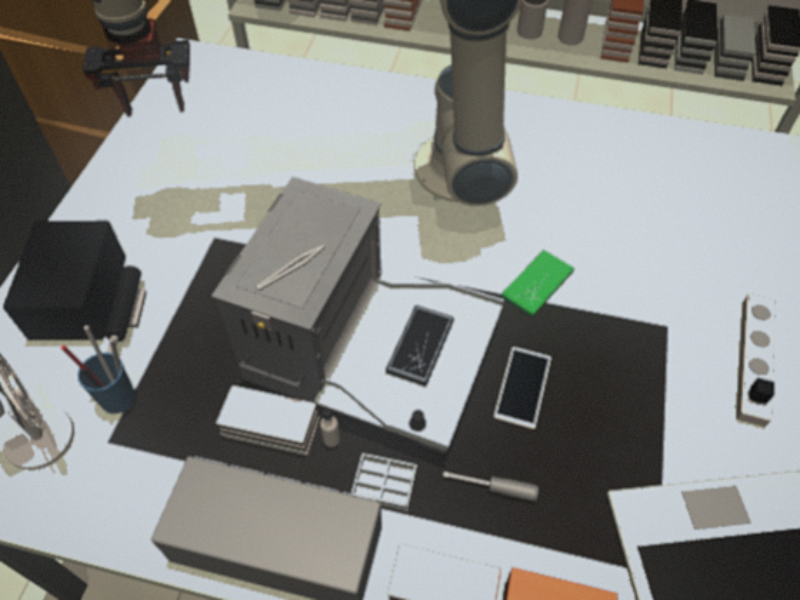

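View pics/side0.png

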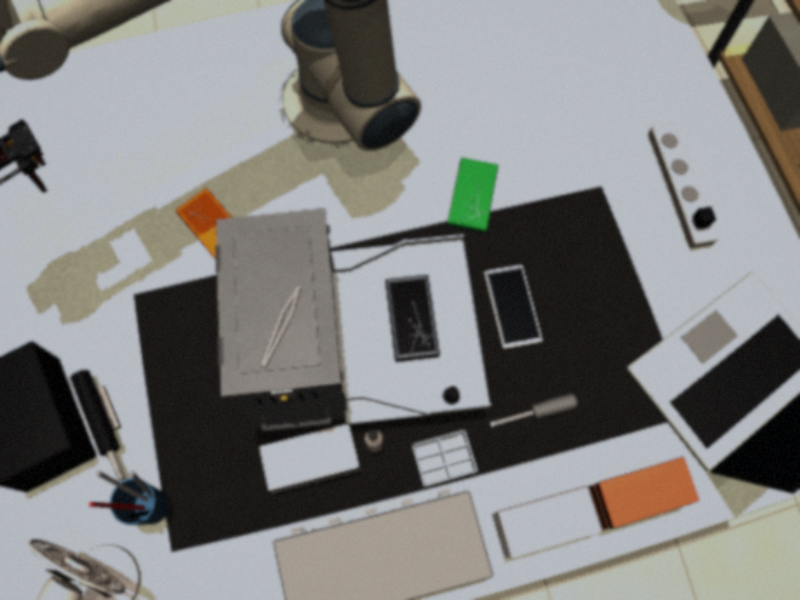

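Candidates in the 800x600 views:
- Black cracked phone on the ledge: scene (420,344), side (413,318).
- Green look-alike: scene (538,282), side (473,194).
- Orange look-alike: side (205,215).
- White good phone on the bench: scene (523,386), side (513,306).

By the description, the black one on the ledge is the target. I'll check it in close crops.

```bash
python3 - <<'E'
from station import r
import cv2
f=r.snapshot("side")["frame"][:,:,::-1]; cv2.imwrite("pics/sidec.png",cv2.resize(f[140:290,145:345],None,fx=4,fy=4,interpolation=cv2.INTER_CUBIC))
f=r.snapshot("scene")["frame"][:,:,::-1]; cv2.imwrite("pics/scenec.png",cv2.resize(f[120:320,145:365],None,fx=3,fy=3,interpolation=cv2.INTER_CUBIC))
E
```

```text
(no output)
```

View pics/sidec.png

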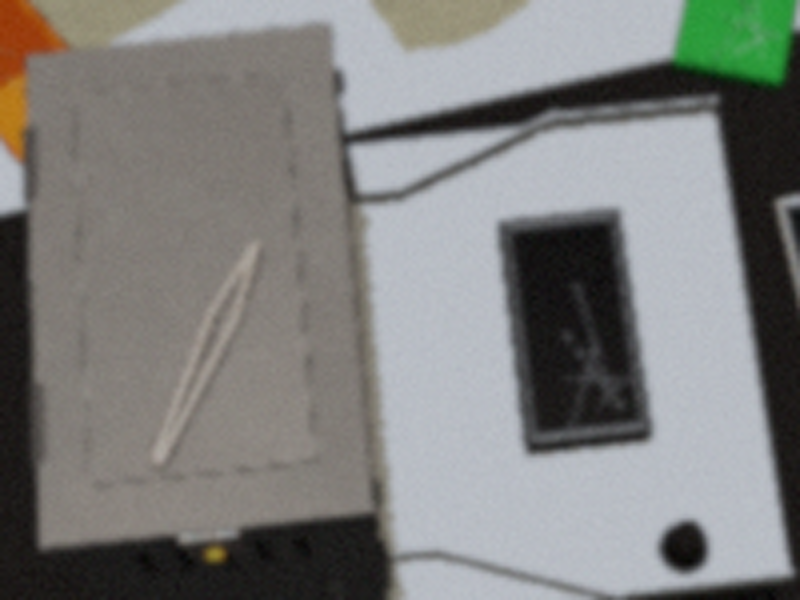

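View pics/scenec.png

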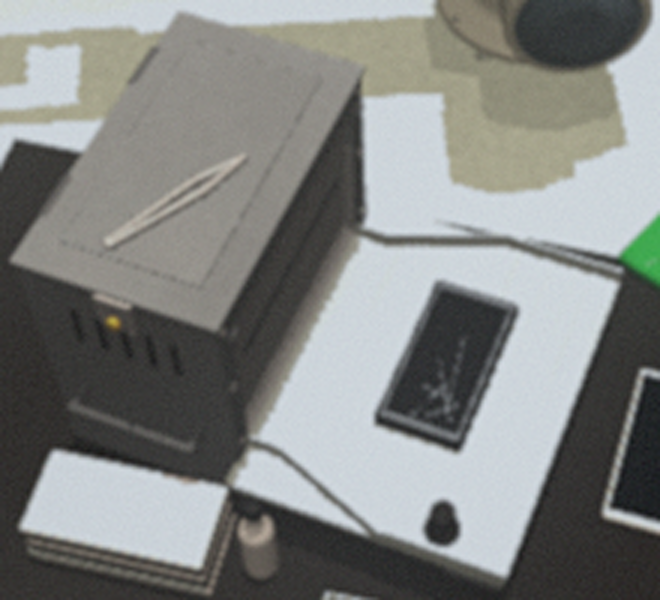

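The crops confirm the black cracked phone on the ledge. In the side crop its top corners are at about (502,222), (618,212), (650,430) and (529,440). The ledge's outer corners are at (718,108) and (795,575), and the suction cup is at (684,546).

```bash
cat > h.py <<'E'
import numpy as np, cv2
from station import r
def ray(s,uv,z):
    K=np.array([[s["fx"],0,s["cx"]],[0,s["fy"],s["cy"]],[0,0,1]])
    n=cv2.undistortPoints(np.float64(uv).reshape(-1,1,2),K,np.float64(s["dist_coeffs"]))[:,0]
    R=np.array(s["R"]);c=-R.T@s["t"]; d=np.c_[n,np.ones(len(n))]@R
    return c+d*((z-c[2])/d[:,2])[:,None]
E
python3 - <<'E'
from h import *
np.set_printoptions(precision=4,suppress=True)
P={"side":(4,145,140,dict(roof=[(28,57),(328,25),(375,513),(40,547)],ledge=[(718,108),(795,575)],ph=[(502,222),(618,212),(650,430),(529,440)],cup=[(684,546)])),
"scene":(3,145,120,dict(roof=[(180,13),(362,70),(223,330),(12,262)],ledge=[(621,277),(505,580)],ph=[(438,285),(518,309),(460,437),(378,415)],cup=[(441,522)]))}
Z=dict(roof=.256,ledge=.06,ph=.074,cup=.075)
for n,(k,a,b,d) in P.items():
    s=r.snapshot(n)
    for q,p in d.items():
        X=ray(s,np.array(p)/k+[a,b],Z[q]); print(n,q,X[:,:2].round(4).tolist())
        if len(X)>1: print("  len",np.linalg.norm(np.diff(X,axis=0),axis=1),"mid",X.mean(0)[:2],"yaw",np.degrees(np.arctan2(*(X[1]-X[0])[1::-1])), np.degrees(np.arctan2(*(X[-2]-X[1])[1::-1])))
E
```

```text
side roof [[0.3561, -0.2386], [0.3777, -0.0816], [0.6389, -0.1157], [0.6163, -0.2754]]
  len [0.1586 0.2634 0.1613] mid [ 0.4972 -0.1778] yaw 82.14738254435937 -7.454278671191407
side ledge [[0.3896, 0.1467], [0.6838, 0.1068]]
  len [0.2969] mid [0.5367 0.1267] yaw -7.719613595704838 172.28038640429517
side ph [[0.4363, -0.0038], [0.4473, 0.0654], [0.5834, 0.0474], [0.5718, -0.0219]]
  len [0.0701 0.1373 0.0703] mid [0.5097 0.0218] yaw 81.00064571903593 -7.546060122259724
side cup [[0.6544, 0.0476]]
scene roof [[0.3577, -0.234], [0.3823, -0.0781], [0.6365, -0.1088], [0.6175, -0.2695]]
  len [0.1578 0.2561 0.1619] mid [ 0.4985 -0.1726] yaw 81.03548802361516 -6.884187502545912
scene ledge [[0.3858, 0.1471], [0.6812, 0.1066]]
  len [0.2982] mid [0.5335 0.1269] yaw -7.805640344664607 172.1943596553354
scene ph [[0.4408, -0.0009], [0.4486, 0.0691], [0.5782, 0.0487], [0.5743, -0.0186]]
  len [0.0704 0.1312 0.0674] mid [0.5105 0.0246] yaw 83.64853978080947 -8.949556204017657
scene cup [[0.6535, 0.0508]]
```

```bash
cat >> h.py <<'E'
from scipy.spatial.transform import Rotation as Ro
yaw=np.radians(-97.7); IN=np.array([np.cos(yaw),np.sin(yaw),0]); BY=np.array([-IN[1],IN[0],0]); UP=np.array([0,0,1.])
SILL=np.array([0.505,-0.101,0.06])
def pose(x,y,h,th,sg=1):
    """TCP pose with tip centre at box (x,y), height h above ledge, tilt th from vertical"""
    t=np.radians(th); z=np.sin(t)*IN-np.cos(t)*UP; yy=sg*BY; R=np.c_[np.cross(yy,z),yy,z]
    return SILL+x*IN+y*BY+h*UP-0.182*z, Ro.from_matrix(R).as_euler("xyz",degrees=True)
E
python3 - <<'E'
from h import *
np.set_printoptions(precision=1,suppress=True)
for th in (40,45,50):
  for sg in (1,-1):
    for a in ((-.2,-.01,.12),(-.19,-.01,.0105),(-.08,-.01,.0105),(.03,-.01,.0105)):
        print(th,sg,a,r.inverse_kinematics(*pose(*a,th,sg)))
E
```

```text
40 1 (-0.2, -0.01, 0.12) [ 27.1  11.7  76.  -35.1 113.4  26.6]
40 1 (-0.19, -0.01, 0.0105) [ 26.4  14.6  84.  -33.3 104.   32.5]
40 1 (-0.08, -0.01, 0.0105) [ 17.3   5.8  93.9 -36.   97.9  25.6]
40 1 (0.03, -0.01, 0.0105) [  6.5  -0.8 100.7 -38.6  91.3  17.2]
40 -1 (-0.2, -0.01, 0.12) None
40 -1 (-0.19, -0.01, 0.0105) [  26.4   14.6   84.   -33.3  104.  -147.5]
40 -1 (-0.08, -0.01, 0.0105) None
40 -1 (0.03, -0.01, 0.0105) None
45 1 (-0.2, -0.01, 0.12) [ 28.8  14.3  75.1 -39.  115.3  27.2]
45 1 (-0.19, -0.01, 0.0105) [ 28.   17.7  82.6 -36.7 106.3  33.7]
45 1 (-0.08, -0.01, 0.0105) [ 19.3   8.6  93.1 -39.8  99.8  27.7]
45 1 (0.03, -0.01, 0.0105) [  8.8   1.5 100.6 -42.8  92.7  20.2]
45 -1 (-0.2, -0.01, 0.12) None
45 -1 (-0.19, -0.01, 0.0105) [  28.    17.7   82.6  -36.7  106.3 -146.3]
45 -1 (-0.08, -0.01, 0.0105) None
45 -1 (0.03, -0.01, 0.0105) None
50 1 (-0.2, -0.01, 0.12) [ 30.2  17.   74.3 -42.8 117.1  27.5]
50 1 (-0.19, -0.01, 0.0105) [ 29.5  20.8  81.2 -40.1 108.7  34.7]
50 1 (-0.08, -0.01, 0.0105) [ 21.   11.5  92.3 -43.3 101.8  29.6]
50 1 (0.03, -0.01, 0.0105) [ 10.9   4.1 100.4 -46.7  94.3  23. ]
50 -1 (-0.2, -0.01, 0.12) None
50 -1 (-0.19, -0.01, 0.0105) [  29.5   20.8   81.2  -40.1  108.7 -145.3]
50 -1 (-0.08, -0.01, 0.0105) [  21.    11.5   92.3  -43.3  101.8 -150.4]
50 -1 (0.03, -0.01, 0.0105) None
```

```bash
python3 - <<'E'
from h import *
p=r.sense()["tcp_pos"]
for z in (.6,.57,.54):
    try: r.servo_line([p[0],p[1],z],speed=.25); print("up",z); break
    except r.IKError as e: print(e)
j=np.array(r.sense()["joints"]); j[0]=29; r.move_joints(j)
r.reach(*pose(-.2,-.01,.12,45)); r.servo_line(pose(-.2,-.01,.011,45)[0],speed=.1)
s=r.sense(); print(s["clock"],s["tcp_pos"],pose(-.2,-.01,.011,45)[0],s["contact_force"])
f=r.snapshot("side")["frame"][:,:,::-1]; g=r.snapshot("scene")["frame"][:,:,::-1]
cv2.imwrite("pics/a.png",np.hstack([cv2.resize(x,(400,400),interpolation=cv2.INTER_CUBIC) for x in (f[120:300,200:380],g[150:330,200:380])]))
E
```

```text
up 0.6
6.925 [0.53938132 0.22617383 0.2006603 ] [0.53913055 0.22606953 0.19969343] [0.35238306 0.47807602 1.11395002]
```

View pics/a.png

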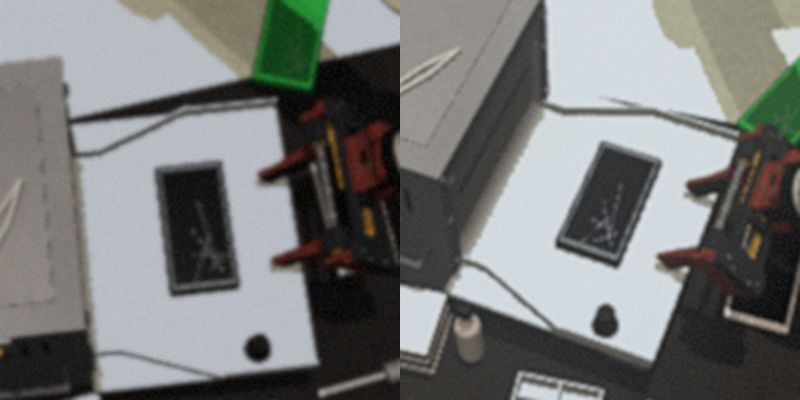

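The fingers straddle the phone's rear edge in the middle and stay clear of the suction cup and lips. The tips are at (262,176) and (275,262) in the left panel. Next I push.

```bash
python3 - <<'E'
from h import *
for x in (-.17,-.14,-.11,-.08):
    r.servo_line(pose(x,-.01,.011,45)[0],speed=.05); s=r.sense(); print(x,s["clock"],s["contact_force"].round(2),(s["tcp_pos"]-pose(x,-.01,.011,45)[0]).round(4))
f=r.snapshot("side")["frame"][:,:,::-1]; g=r.snapshot("scene")["frame"][:,:,::-1]
cv2.imwrite("pics/b.png",np.hstack([cv2.resize(x,(400,400),interpolation=cv2.INTER_CUBIC) for x in (f[120:300,200:380],g[150:330,200:380])]))
E
```

```text
-0.17 7.775 [-0.26  0.34 -0.44] [ 0.     -0.0001  0.0001]
-0.14 8.525 [0.12 0.74 0.32] [-0.     -0.0002  0.    ]
-0.11 9.275 [-0.46 -0.12 -0.42] [-0.     -0.0002  0.    ]
-0.08 10.025 [0.07 0.11 0.83] [-0.     -0.0002  0.    ]
```

View pics/b.png

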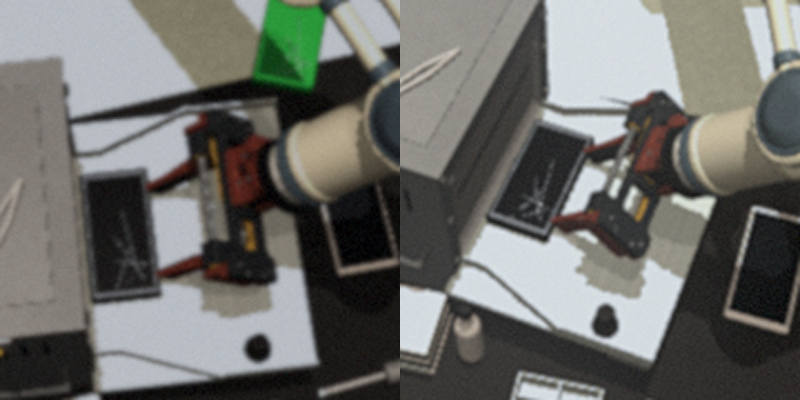

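The phone is square to the opening and its front edge has reached the flap. I'll go on in, checking the force as I go.

```bash
python3 - <<'E'
from h import *
s=r.snapshot("side"); X=ray(s,np.array([[147,170],[160,293]])*.45+[200,120],.074)
print("rear edge box xy",[(round(float((q-SILL)@IN),4),round(float((q-SILL)@BY),4)) for q in X])
for x in (-.06,-.045,-.03,-.02,-.01,0,.01,.018,.024,.03):
    r.servo_line(pose(x,-.01,.011,45)[0],speed=.04); s=r.sense(); print(x,s["clock"],s["contact_force"].round(2),(s["tcp_pos"]-pose(x,-.01,.011,45)[0]).round(4))
    if np.linalg.norm(s["contact_force"])>8: print("STOP"); break
f=r.snapshot("side")["frame"][:,:,::-1]; g=r.snapshot("scene")["frame"][:,:,::-1]
cv2.imwrite("pics/c.png",np.hstack([cv2.resize(x,(400,400),interpolation=cv2.INTER_CUBIC) for x in (f[120:300,170:350],g[130:310,180:360])]))
E
```

```text
rear edge box xy [(-0.0764, -0.0797), (-0.0748, 0.0586)]
-0.06 10.825 [ 0.67  0.21 -0.15] [-0.0001 -0.0002  0.    ]
-0.045 11.35 [ 0.62 -0.06 -1.55] [-0.0001 -0.0003 -0.    ]
-0.03 11.875 [0.02 0.48 0.57] [-0.0001 -0.0003 -0.    ]
-0.02 12.275 [0.12 0.63 0.19] [-0.     -0.0003  0.0001]
-0.01 12.675 [-0.98  1.58  1.66] [-0.     -0.0003  0.0002]
0 13.075 [ 0.3   0.24 -0.06] [-0.0002 -0.0003 -0.0003]
0.01 13.475 [-0.65 -0.26 -0.91] [-0.0001 -0.0003 -0.    ]
0.018 13.825 [0.2  0.03 0.07] [-0.0001 -0.0003 -0.    ]
0.024 14.125 [ 0.18  0.48 -0.48] [-0.     -0.0002  0.0001]
0.03 14.425 [-0.28  1.02  2.87] [ 0.0001 -0.0002  0.0004]
```

View pics/c.png

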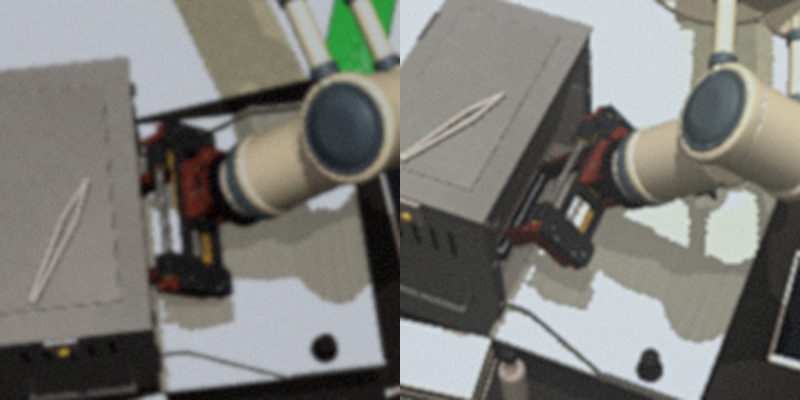

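The fingers are about 3 cm past the wall, so the phone's rear edge should be near x = +35 mm, beyond the bed edge. I'll draw back and check the flap with the wrist camera.

```bash
python3 - <<'E'
from h import *
for x in (0,-.05,-.2):
    r.servo_line(pose(x,-.01,.011,45)[0],speed=.1); s=r.sense(); print(x,s["clock"],s["contact_force"].round(2))
r.servo_line(pose(-.24,-.01,.06,45)[0],speed=.15); r.wait(.7)
cv2.imwrite("pics/d.png",r.snapshot("wrist")["frame"][:,:,::-1])
f=r.snapshot("scene")["frame"][:,:,::-1]
cv2.imwrite("pics/e.png",cv2.resize(f[130:310,150:390],None,fx=3,fy=3,interpolation=cv2.INTER_CUBIC))
E
```

```text
0 14.975 [-0.86  0.47  0.39]
-0.05 15.625 [ 0.15  0.03 -1.48]
-0.2 17.275 [ 0.35 -0.14  0.55]
```

View pics/d.png

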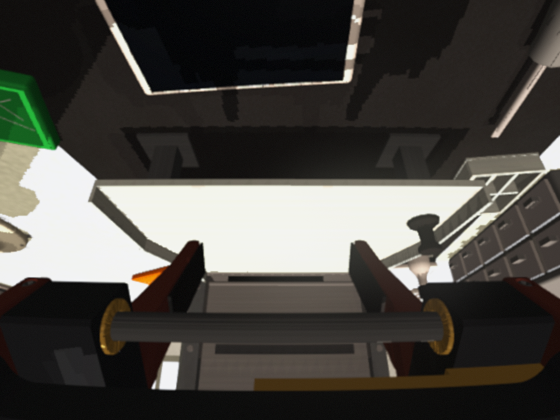

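View pics/e.png

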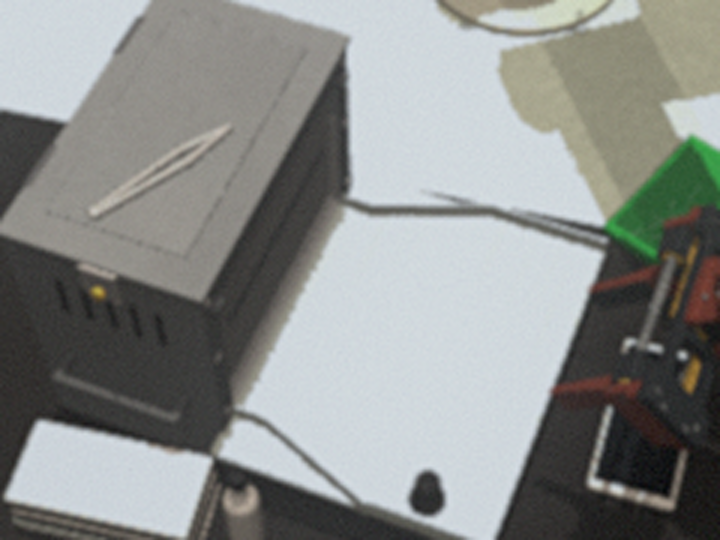

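The wrist view is upside down. Under the flap there is a dark strip at (228..323, 278), which looks like the phone seen through the 10 mm gap. I'll take a closer view and compare its edge rows with projections of flap shut and flap ajar.

```bash
python3 - <<'E'
from h import *
r.servo_line(pose(-.13,-.01,.03,45)[0],speed=.12); r.wait(.3)
s=r.snapshot("wrist"); K=np.array([[s["fx"],0,s["cx"]],[0,s["fy"],s["cy"]],[0,0,1]])
def pr(x,y,z):
    return cv2.projectPoints((SILL+x*IN+y*BY+z*UP).reshape(1,3),cv2.Rodrigues(np.array(s["R"]))[0],np.float64(s["t"]),K,np.float64(s["dist_coeffs"]))[0][0,0].round(1)
print("cam box x,y,z",[float(round((-np.array(s["R"]).T@s["t"]-SILL)@a,3)) for a in (IN,BY,UP)])
for n,a in dict(ledge0=(0,-.01,0),edge=(.015,-.01,0),wall_l=(0,-.11,.0),wall_r=(0,.11,0),shut=(.008,-.01,.01),shut05=(.0155,-.01,.0102),ajar2=(.038,-.01,.013),ph_top36=(.036,-.01,.008),ph_l=(.036,-.082,.008),ph_r=(.036,.062,.008)).items(): print(n,a,pr(*a))
c=pr(.008,-.01,.01).astype(int); print(c)
y0,x0=max(c[1]-45,0),max(c[0]-100,0); print(x0,y0)
cv2.imwrite("pics/f.png",cv2.resize(s["frame"][y0:y0+90,x0:x0+200,::-1],None,fx=4,fy=4,interpolation=cv2.INTER_CUBIC))
E
```

```text
cam box x,y,z [-0.302, -0.01, 0.089]
ledge0 (0, -0.01, 0) [276.5 270.9]
edge (0.015, -0.01, 0) [276.4 274.8]
wall_l (0, -0.11, 0.0) [181.5 270.5]
wall_r (0, 0.11, 0) [390.1 270.3]
shut (0.008, -0.01, 0.01) [276.5 282.3]
shut05 (0.0155, -0.01, 0.0102) [276.4 284.2]
ajar2 (0.038, -0.01, 0.013) [276.4 291.5]
ph_top36 (0.036, -0.01, 0.008) [276.4 286.7]
ph_l (0.036, -0.082, 0.008) [213.6 286.5]
ph_r (0.036, 0.062, 0.008) [339.3 286.5]
[276 282]
176 237
```

View pics/f.png

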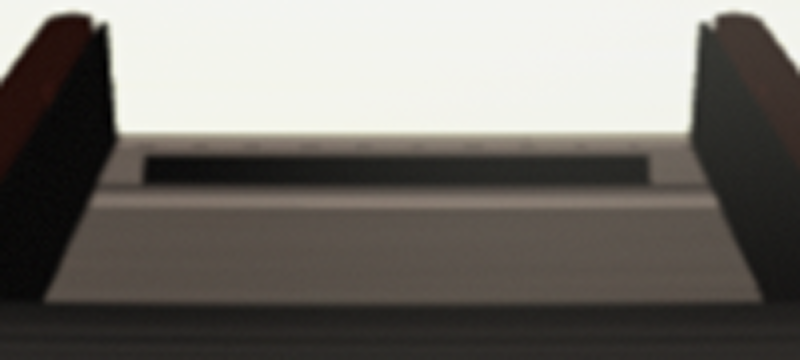

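The flap's lower edge is at row 283.5, against 282.3 predicted for shut and 291.5 for ajar. The phone shows 126 px wide behind it, against 125.7 px predicted for a rear edge 36 mm inside. So the phone is in the bed and the flap is shut. I'll retreat and hand in.

```bash
python3 - <<'E'
from h import *
r.servo_line(pose(-.24,-.01,.12,45)[0],speed=.15); r.wait(.5); print(r.sense()["clock"],r.hand_in())
E
```

```text
the job is handed in; nothing more can be done
21.7 None
```

I pushed the damaged phone into the box bed, with its rear edge about 36 mm past the front wall. In the last camera view the flap hung shut and the bystanders I could see looked unmoved; I handed the job in at 21.7 s, and no verdict was returned.

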